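# Load the glaze test tiles into the clip rack and lock them in

## Task

Slide every L-shaped glaze test tile that is on the table into the lane of its own colour in the tile rack, foot first under the sprung leaf clip, until it is fully home against the end stop and the clip has snapped down behind the bead on its foot. Then set the wooden retainer bar across the rack's mouth and press it down until both orange catches snap over it. Leave the other things on the table where they are.

Things in the scene. Friction and masses are not known exactly. Their poses are not given: they have to be found in the camera images.
- rack: Fixed tile rack: plywood board 200 x 164 x 10 mm on the table, with three lanes along its x axis. Origin on the table plane; x points along the lanes from the open mouth (board edge x = -88) to the end stop (face at x = +60, board edge +112), y across, z up; the lane floor is the board's top, z = 10. Lane centres: blue y = +43, green y = 0, yellow y = -43, marked by colour patches.
- home_blue (a point): Where the origin of the blue tile lies when it is home (tile x along rack x): on the lane floor, rack x = +15, y = +43, z = +10. The lane is 36 mm wide between aluminium rails 7 wide and 9 high, which begin with round noses at rack x = +1.5; the open floor before them is free to set a tile down on and slide it in.
- home_green (a point): Where the origin of the green tile lies when it is home (tile x along rack x): on the lane floor, rack x = +15, y = +0, z = +10. The lane is 36 mm wide between aluminium rails 7 wide and 9 high, which begin with round noses at rack x = +1.5; the open floor before them is free to set a tile down on and slide it in.
- home_yellow (a point): Where the origin of the yellow tile lies when it is home (tile x along rack x): on the lane floor, rack x = +15, y = -43, z = +10. The lane is 36 mm wide between aluminium rails 7 wide and 9 high, which begin with round noses at rack x = +1.5; the open floor before them is free to set a tile down on and slide it in.
- retainer_place (a point): Where the retainer's origin lies when it is seated: rack x = -56, y = 0, z = +10, its y along the rack's y. Its ends go down between pairs of aluminium cheeks 12 mm high (28 mm apart along x, rack y = +-64 to +-74), where the orange catches stand. The walls of tiles that are home begin 14 mm inward of the bar.
- tile_blue: Glaze test tile, L-shaped, blue; may be absent. Foot 90 x 32 x 7 mm lying along x; a white bead 7 mm long stands across the foot's +x end, 12 mm high in all; at the -x end an upright blue wall 8 mm thick (centre at x = -41), 32 wide, top 50 mm above the underside: grip it across its thickness (along x). Origin: centre of the foot's underside; z up. 80 g.
- tile_green: Glaze test tile, L-shaped, green; may be absent. Foot 90 x 32 x 7 mm lying along x; a white bead 7 mm long stands across the foot's +x end, 12 mm high in all; at the -x end an upright green wall 8 mm thick (centre at x = -41), 32 wide, top 50 mm above the underside: grip it across its thickness (along x). Origin: centre of the foot's underside; z up. 80 g.
- tile_yellow: Glaze test tile, L-shaped, yellow; may be absent. Foot 90 x 32 x 7 mm lying along x; a white bead 7 mm long stands across the foot's +x end, 12 mm high in all; at the -x end an upright yellow wall 8 mm thick (centre at x = -41), 32 wide, top 50 mm above the underside: grip it across its thickness (along x). Origin: centre of the foot's underside; z up. 80 g.
- retainer: Retainer bar: light wood bar 136 mm along y, 24 along x, 18 high, orange bands near its ends, with a dark wooden grip standing on its middle: 14 mm along y, 20 along x, top 58 mm above the underside: grip it along y. Origin: centre of the underside, z up. It is alike either way round. 120 g.
- clip_blue (a joint): Steel leaf clip 16 mm wide over the blue lane, hinged at the back; nose at rack x = +47, 5.5 mm above the floor, lip rising at 22 degrees to x = +20. Rad, grows as the nose lifts: 0 lane empty; about 0.03 on a tile's foot; about 0.12 while the bead is under it. Pushing the bead under takes 2 to 8 N; it drops behind the bead in the last 4 mm before the end stop.
- clip_green (a joint): Steel leaf clip 16 mm wide over the green lane, hinged at the back; nose at rack x = +47, 5.5 mm above the floor, lip rising at 22 degrees to x = +20. Rad, grows as the nose lifts: 0 lane empty; about 0.03 on a tile's foot; about 0.12 while the bead is under it. Pushing the bead under takes 2 to 8 N; it drops behind the bead in the last 4 mm before the end stop.
- clip_yellow (a joint): Steel leaf clip 16 mm wide over the yellow lane, hinged at the back; nose at rack x = +47, 5.5 mm above the floor, lip rising at 22 degrees to x = +20. Rad, grows as the nose lifts: 0 lane empty; about 0.03 on a tile's foot; about 0.12 while the bead is under it. Pushing the bead under takes 2 to 8 N; it drops behind the bead in the last 4 mm before the end stop.
- catch_left (a joint): Orange sprung catch at the retainer's +y end, 36 mm high, hinged at its foot (rad, 0 upright at rest, grows leaning outward, springs back). Its hook has a sloping top, overhangs the bar's end by about 3 mm and has its underside 20 mm above the lane floor. Pressing the bar down past both hooks takes about 6 to 13 N in all, on or by the grip.
- catch_right (a joint): Orange sprung catch at the retainer's -y end, 36 mm high, hinged at its foot (rad, 0 upright at rest, grows leaning outward, springs back). Its hook has a sloping top, overhangs the bar's end by about 3 mm and has its underside 20 mm above the lane floor. Pressing the bar down past both hooks takes about 6 to 13 N in all, on or by the grip.
- slip_jar: Bystander: screw-lid jar, 58 mm across, 75 high; origin at the centre of its underside. Leave it alone.
- wood_rib: Bystander: half-moon wooden rib, 40 x 89 x 8 mm, lying flat; origin at the centre of its underside. Leave it alone.
- red_kidney: Bystander: red rubber kidney, 43 x 84 x 8 mm, lying flat; origin at the centre of its underside. Leave it alone.
- eraser: Bystander: white eraser in a green sleeve, 19 x 40 x 12 mm; origin at the centre of its underside. Leave it alone.

How it is judged:
By the outcome, as a careful person would: the job done as asked, in the order asked, and still so for the second after the job is handed in, with the robot touching nothing.
Of tile_blue, tile_green, tile_yellow only 2 to 3 are there at a start; the rules pass over those that are not, and their reading is None.
At some moment in a run one of tile_blue, tile_green, tile_yellow, retainer may be knocked a few centimetres aside while the robot is not near it.
Once in a run the grip may slacken for a moment while it holds something.
It also fails if it takes over 210 s, if anything falls off the work surface, if the arm or the gripper's body presses on something with over 40 N, if the wrist force passes 120 N, or if a joint passes its speed limit or range.

## Robot

A 7-joint arm with a two-finger parallel gripper is mounted at the origin on the work surface; the furniture and walls round the work are solid. World frame = base frame: x ahead of the robot, y to its left, z up, the work surface at z = 0. Lengths are in m, angles in rad, forces in N, time in s.
With the tool pointing down it reaches from about 0.425 to 0.95 m from the base axis. Payload 4.7 kg.
Tool frame: the origin (TCP) lies at the very end of the fingers, on their centre line; the grasp point (between the pads) lies 19 mm behind it; z points along the fingers, y is the line along which they close (so a half turn about z gives the same grasp; the last joint's range is limited). The gripper opens to 85 mm and grips with 20 to 120 N. Pads are 22 mm wide; open, the fingers measure 114 mm over their backs; the gripper's body (76 mm by 85 mm) begins 54 mm behind the grasp point. The pads swing forward as they close: fully open they stand 13 mm farther back than shut.
Start: joints at [-1.28, 0.469, -0.049, 1.532, 0.024, 1.141, -0.082], TCP at [0.212, 0.641, 0.231] pointing down, gripper open.
Joint ranges: [-2.59, 2.59], [-0.33, 1.99], [-1.39, 1.29], [0.1, 2.45], [-1.04, 4.18], [0.21, 1.99], [-2.66, 2.66]. Speed limits (rad/s): [2.57, 2.57, 3.14, 3.14, 3.14, 3.14, 3.14].

## Interface

Orientations are given as a rotation vector (axis times angle).
In Python, from rig import arm gives the robot as it stands. The module is installed in compiled form; this text tells all that it offers.
- The arm moves only by the tool arm_command, never from a script. Its argument "deltas" is text: rows parted by semicolons, each of 7 numbers parted by spaces: the opening, from 0 (shut) to 1 (fully open), then the shift along the tool's x, y, z normalised to -1 to 1, where 1 is 0.03 m, then the turn, a rotation vector about the tool's x, y, z normalised to -1 to 1, where 1 is 6 degrees. A call has 1 to 10 rows; each row shifts and turns the commanded pose from where the row before left it, along the tool's axes as they then stand; what a row does not reach is not made up. A row lasts 1/12 s, in which the tool goes at most 41.7 mm and 7.16 degrees, less where a joint would pass 70% of its speed; a pose out of reach is approached as far as the arm can. A call with a number of a shift or a turn outside -1 to 1 is refused whole. A call with a gripper value outside its range is refused whole. The fingers move at their own pace and stop on an object; the grip force is fixed at half the most. Time passes only in rows, so rows that do not move let the fingers close. It gives the time, the measured TCP pose, the force, the opening and the grip force at its end, in the units of the state.
- arm.read_state(): the state, without advancing time (a new reading comes with each control period).
- arm.read_camera(name): name is "side" or "top"; returns the picture (400x640x3 uint8, red, green, blue); there is no depth.
- arm.get_calibration(name): a dict with "fx", "fy", "cx", "cy" (pixels), "dist_coeffs" ([k1, k2, p1, p2, k3] as OpenCV has them; the pictures are not rectified), "rvec" (rotation vector, rad) and "tvec" (3), from world to camera coordinates, as OpenCV has them. Camera axes: x right, y down, z forward; pixel columns grow to the right and rows downward; lengths in m; the calibration is good to about 2 mm. A picture is of the moment at which its call begins. get_calibration takes no time and is no camera call.
- arm.finish_job(): hands the job in; it is judged then, once.
Trained networks look in the newest picture that a camera, given by its name, has taken for a name from the list of things; names that differ only in an ending like _2 or _b are one class to them, and where a whole thing is asked for, a point or a joint stands for the part that bears it (a point fixed in the world has none). Each returns a list of dicts, best first, with "confidence" (0 to 1); they miss things now and then, are a little off and sometimes report something else, mostly with a low value. They report only what shows in the picture. A call takes as long as a camera call.
- arm.find_in(camera, label): "point" ([x, y, z] in m, in the coordinates of the camera as it stood for that picture, good to about 4 mm: the middle of the surface that is visible of it).
- arm.landmark_of(camera, label): "point" ([x, y, z] in m, in the coordinates of the camera as it stood for that picture, good to about 4 mm: a listed point, or the origin of a listed thing).
The state is a dict: "time": time; "joint_positions": joint angles; "joint_vel": joint speeds; "joint_efforts": joint torques, N m; "eef_pos": TCP position; "tool_rot": TCP orientation; "force": force on the tool from outside, world axes, zero at the start; "wrist_torque": the same for the moment, N m; "opening": opening from 0.0 (shut) to 1.0 (fully open); "finger_force": force on a finger pad.
Only numpy, scipy, OpenCV 4.12 (cv2) and the standard library are available. Lean on these libraries where they do the work, as an engineer would, in place of code of your own. Each camera call takes 0.05 s, during which the arm holds its last target. There are 200 camera calls.

## Working session

There is one attempt and no reset: what is moved stays moved. The work goes in short steps, Python scripts to look and compute and a tool call to move; the robot and the scene stay as the last step left them, time stands still between calls to the robot, and variables do not carry over. Pictures are saved under pics/ and viewed, at most 14 in all, crops included, and the job is handed in when it is done.

Besides the shell and the picture viewer there is one more tool, called after "Emit:" as a command line: name --argument value ..., lists and objects as JSON in quotes. arm_command: Moves the arm, as the interface text tells. Scaled input: -1 to 1 covers 0.03 m each way for a shift and 6 degrees each way for a turn. Its arguments: {"type":"object","properties":{"deltas":{"type":"string"}},"required":["deltas"]}

```bash
mkdir -p pics
cat > h.py <<'E'
import numpy as np, cv2
from rig import arm
def cal(n):
    c=arm.get_calibration(n);K=np.array([[c['fx'],0,c['cx']],[0,c['fy'],c['cy']],[0,0,1.]])
    return K,np.array(c['dist_coeffs'],float),np.array(c['rvec'],float),np.array(c['tvec'],float)
def w(n,p):
    K,d,r,t=cal(n);return cv2.Rodrigues(r)[0].T@(np.array(p)-t)
def px(n,P):
    K,d,r,t=cal(n);return cv2.projectPoints(np.array(P,float).reshape(-1,1,3),r,t,K,d)[0].reshape(-1,2)
def ray(n,uv,z):
    K,d,r,t=cal(n);R=cv2.Rodrigues(r)[0]
    q=cv2.undistortPoints(np.array(uv,float).reshape(-1,1,2),K,d).reshape(-1,2)
    D=np.c_[q,np.ones(len(q))]@R;C=-R.T@t
    return C+D*((z-C[2])/D[:,2])[:,None]
def snap(n,f):
    im=arm.read_camera(n);cv2.imwrite('pics/'+f,cv2.cvtColor(im,cv2.COLOR_RGB2BGR));return im
E
python3 - <<'E'
from h import *
np.set_printoptions(precision=4,suppress=True)
s=arm.read_state();print(s['time'],s['eef_pos'],s['tool_rot'],s['force'],cv2.Rodrigues(np.array(s['tool_rot']))[0])
for n in('top','side'):
    snap(n,n+'0.png')
    K,d,r,t=cal(n);print(n,K[0,0],-cv2.Rodrigues(r)[0].T@t)
    for l in 'rack home_blue home_green home_yellow retainer_place tile_blue tile_green tile_yellow retainer slip_jar wood_rib red_kidney eraser'.split():
        print(l,[(w(n,o['point']),round(o['confidence'],2)) for o in arm.landmark_of(n,l)][:2])
E
```

```text
0.0 [0.212  0.6402 0.2303] [-0.5001 -3.1013  0.003 ] [-0.1496 -0.8447  0.3848] [[-0.9493  0.3143 -0.0006]
 [ 0.3143  0.9493 -0.0018]
 [-0.     -0.0019 -1.    ]]
top 394.29142783288086 [0.1478 0.0128 1.2616]
rack [(array([ 0.4143, -0.2941, -0.0029]), 0.71)]
home_blue []
home_green [(array([ 0.4198, -0.309 ,  0.0094]), 0.73)]
home_yellow [(array([ 0.3792, -0.3109,  0.0095]), 0.68), (array([0.4017, 0.3667, 0.0037]), 0.55)]
retainer_place [(array([ 0.4105, -0.2392,  0.0099]), 0.72)]
tile_blue [(array([0.409 , 0.1835, 0.0036]), 0.58)]
tile_green [(array([0.4358, 0.0506, 0.0019]), 0.81)]
tile_yellow []
retainer [(array([0.4021, 0.3678, 0.0038]), 0.94)]
slip_jar [(array([0.2926, 0.2844, 0.0014]), 0.7)]
wood_rib [(array([0.3026, 0.3738, 0.0049]), 0.76)]
red_kidney [(array([ 0.2876, -0.3836, -0.0026]), 0.84)]
eraser [(array([ 0.3519,  0.249 , -0.0006]), 0.45)]
side 513.2602161970815 [-0.2845 -1.0943  0.9311]
rack [(array([ 0.4209, -0.2998, -0.0004]), 0.95)]
home_blue [(array([ 0.4619, -0.3054,  0.0065]), 0.57)]
home_green [(array([ 0.4174, -0.3151,  0.008 ]), 0.7), (array([ 0.4177, -0.0903, -0.002 ]), 0.2)]
home_yellow [(array([ 0.3785, -0.3149,  0.0021]), 0.84), (array([ 0.4168, -0.3186,  0.007 ]), 0.26)]
retainer_place [(array([ 0.4132, -0.2425,  0.007 ]), 0.86)]
tile_blue [(array([ 0.4027,  0.1821, -0.002 ]), 0.57)]
tile_green []
tile_yellow [(array([ 0.4194, -0.0897, -0.0003]), 0.88)]
retainer [(array([ 0.3999,  0.3651, -0.0002]), 0.7)]
slip_jar [(array([ 0.2989,  0.2816, -0.0024]), 0.74), (array([ 0.4626, -0.307 ,  0.009 ]), 0.41)]
wood_rib [(array([ 0.4597, -0.3054,  0.0087]), 0.71), (array([ 0.3012,  0.3705, -0.0033]), 0.49)]
red_kidney [(array([ 0.3774, -0.3157,  0.0054]), 0.72), (array([ 0.2877, -0.381 ,  0.0006]), 0.55)]
eraser [(array([ 0.3551,  0.2433, -0.0038]), 0.51)]
```

Run:
```python
import cv2
for n in('top','side'):
    im=cv2.imread(f'pics/{n}0.png'); cv2.imwrite(f'pics/{n}0b.png',cv2.resize(im,(800,500),interpolation=cv2.INTER_CUBIC))
from h import *
print(px('top',[[.9,-.4,0],[.2,.5,0],[.4,-.3,0]]),px('side',[[.6,-.4,0],[.2,.5,0],[.4,-.3,0]]))
```

```text
[[430.7616308   57.9066851 ]
 [158.56297267 256.992724  ]
 [408.41323943 196.71599863]] [[465.76610247 250.87318233]
 [205.71152113 155.83817429]
 [386.332117   258.17830553]]
```

View pics/top0b.png

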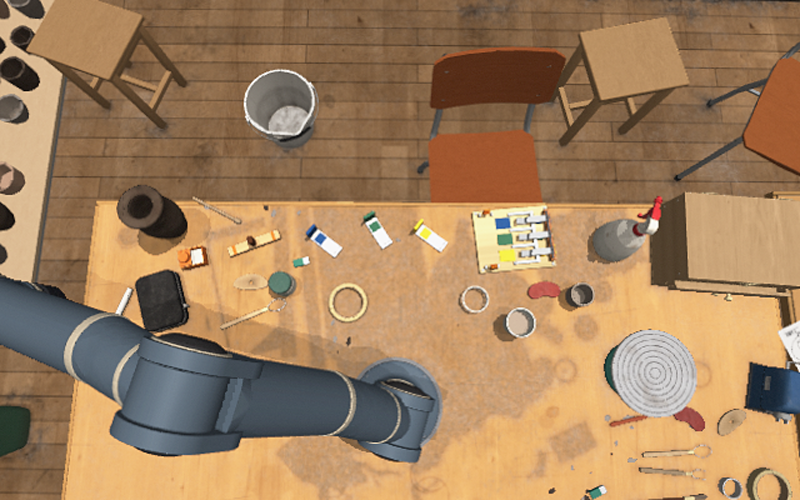

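View pics/side0b.png

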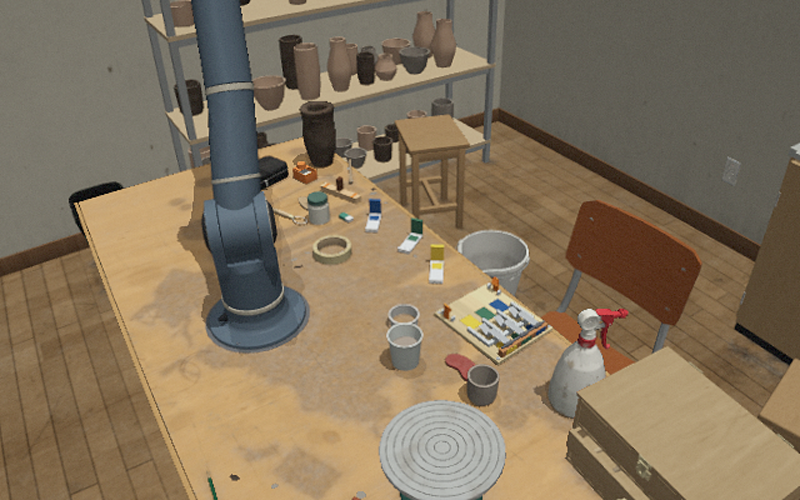

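Run:
```python
import cv2,numpy as np
def crop(im,x,y,w,h,s): return cv2.resize(im[y:y+h,x:x+w],None,fx=s,fy=s,interpolation=cv2.INTER_CUBIC)
t=cv2.imread('pics/top0.png');s=cv2.imread('pics/side0.png')
o=np.zeros((600,800,3),np.uint8)
a=crop(t,235,165,130,44,6);o[:264,:780]=a
a=crop(t,372,158,78,64,5);o[270:590,:390]=a
a=crop(s,345,215,100,80,4);o[270:590,395:795]=a
cv2.imwrite('pics/c1.png',o)
```

```text
(no output)
```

View pics/c1.png

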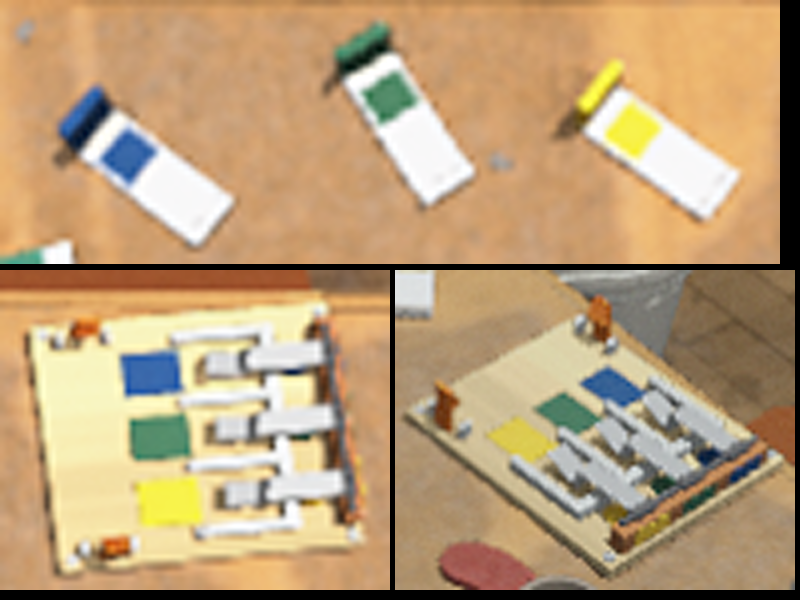

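```bash
cat >> h.py <<'E'
from scipy.optimize import least_squares
def M(p,q):
    c,s=np.cos(p[2]),np.sin(p[2]);q=np.array(q,float)/1000
    return np.c_[p[0]+c*q[:,0]-s*q[:,1],p[1]+s*q[:,0]+c*q[:,1],q[:,2]+(p[3] if len(p)>3 else 0)]
def fit(obs,p0):  # obs: list of (cam,uv,model mm)
    f=lambda p:np.concatenate([(px(n,M(p,q))-uv).ravel() for n,uv,q in obs])
    r=least_squares(f,p0,x_scale=[.01,.01,.1],loss='soft_l1');return r.x,np.abs(r.fun).reshape(-1,2).max(1)
def go(x,y,z,deg):
    s=arm.read_state();R=cv2.Rodrigues(np.array(s['tool_rot']))[0];p=np.array(s['eef_pos'])
    phi=np.degrees(np.arctan2(R[1,1],R[0,1]));a=np.radians(deg)
    d=np.array([x,y,z])-p;c,sn=np.cos(a),np.sin(a)
    print('t%.1f tcp'%s['time'],p.round(4),'phi %.1f'%phi,'turn z/6 = %.2f'%((phi-deg)/6),'then shift/30:',(np.array([-sn*d[0]+c*d[1],c*d[0]+sn*d[1],-d[2]])/.03).round(2),'op %.2f'%s['opening'],'F',np.array(s['force']).round(1))
E
python3 - <<'E'
from h import *
np.set_printoptions(precision=4,suppress=True)
C=np.array
T5=lambda a:C(a,float)/5+[372,158-54]; S4=lambda a:(C(a,float)-[395,270])/4+[345,215]; T6=lambda a:C(a,float)/6+[235,165]
b=[[-88,82,10],[-88,-82,10],[112,-82,10],[112,82,10]]
top=('top',T5([[30,328],[62,572],[365,540],[325,295]]),C(b)); side=('side',S4([[585,300],[405,415],[605,572],[783,458]]),C(b))
p0=[.415,-.295,-1.5]
for o in([top],[side],[top,side]): print(fit(o,p0))
F=[[45,16,12],[45,-16,12],[-45,16,50],[-45,-16,50]]
for n,uv,p in(('blue',[[234,203],[198,245],[92,88],[60,128]],[.406,.183,-2.2]),('green',[[474,174],[430,207],[383,25],[335,52]],[.436,.05,-2.3]),('yellow',[[740,178],[708,218],[618,62],[577,105]],[.42,-.09,-2.2])):
    print(n,fit([('top',T6(uv),C(F))],p))
E
```

```text
(array([ 0.4176, -0.2954, -1.4592]), array([0.6176, 0.0732, 0.5011, 0.2391]))
(array([ 0.4161, -0.3006, -1.4976]), array([3.3967, 2.381 , 0.4261, 0.7677]))
(array([ 0.4173, -0.297 , -1.4756]), array([0.7051, 0.2586, 0.6829, 1.127 , 2.5712, 2.6345, 1.5242, 1.2219]))
blue (array([ 0.4034,  0.1829, -2.2255]), array([0.3174, 0.3991, 0.6286, 0.6415]))
green (array([ 0.4324,  0.0456, -2.5506]), array([0.5731, 0.3625, 0.5652, 0.3201]))
yellow (array([ 0.419 , -0.0907, -2.2316]), array([0.4671, 0.7559, 0.5043, 0.1751]))
```

```bash
python3 -c "
from h import *
go(.428,.2154,.12,52.5)"
```

```text
t1.4 tcp [0.2121 0.6408 0.2313] phi 71.7 turn z/6 = 3.20 then shift/30: [-14.34  -6.87   3.71] op 1.00 F [ 0.7  0.4 -0. ]
```

Emit:
arm_command --deltas "0.6 0 0 0 0 0 1;0.6 0 0 0 0 0 1;0.6 0 0 0 0 0 1;0.6 0 0 0 0 0 0.2;0.6 -0.9 -0.43 0 0 0 0;0.6 -0.9 -0.43 0 0 0 0;0.6 -0.9 -0.43 0 0 0 0;0.6 -0.9 -0.43 0 0 0 0;0.6 -0.9 -0.43 0 0 0 0;0.6 -0.9 -0.43 0 0 0 0"

```text
time: 2.23
eef_pos: [0.294, 0.4794, 0.2315]
tool_rot: [1.007, 2.976, 0.001]
force: [0.2, 0.9, 0.1]
opening: 0.602
finger_force: 0.0
```

Emit:
arm_command --deltas "0.6 -0.9 -0.43 0 0 0 0;0.6 -0.9 -0.43 0 0 0 0;0.6 -0.9 -0.43 0.3 0 0 0;0.6 -0.9 -0.43 0.3 0 0 0;0.6 -0.9 -0.43 0.4 0 0 0;0.6 -0.9 -0.43 0.4 0 0 0;0.6 -0.9 -0.43 0.5 0 0 0;0.6 -0.9 -0.43 0.6 0 0 0;0.6 -0.9 -0.43 0.6 0 0 0;0.6 -0.84 -0.42 0.6 0 0 0"

```text
time: 3.07
eef_pos: [0.4287, 0.214, 0.12]
tool_rot: [1.007, 2.975, 0.002]
force: [0.6, -0.1, -0.3]
opening: 0.6
finger_force: 0.0
```

```bash
python3 -c "
from h import *
go(.428,.2154,.02,52.5)
for n in ('top','side'):
    snap(n,n+'1.png'); print([(w(n,o['point']).round(4),round(o['confidence'],2)) for o in arm.landmark_of(n,'tile_blue')][:2])
a=cv2.imread('pics/top1.png')[150:230,200:300];b=cv2.imread('pics/side1.png')[120:200,250:350]
cv2.imwrite('pics/c2.png',cv2.resize(np.hstack([a,b]),None,fx=4,fy=4,interpolation=cv2.INTER_CUBIC))"
```

```text
t3.1 tcp [0.4287 0.214  0.12  ] phi 52.6 turn z/6 = 0.02 then shift/30: [0.05 0.02 3.33] op 0.60 F [ 0.6 -0.1 -0.3]
[(array([0.4075, 0.1856, 0.0041]), 0.41)]
[]
```

View pics/c2.png

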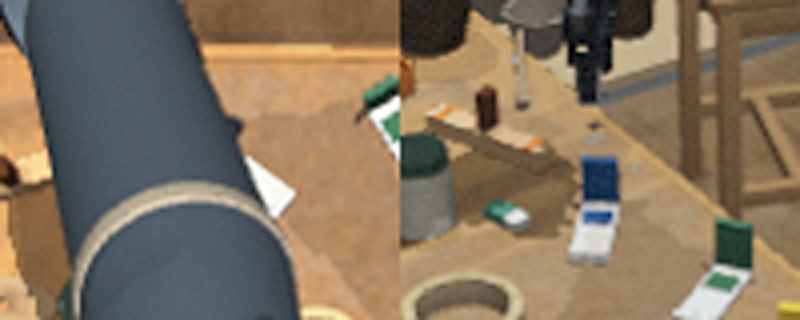

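Emit:
arm_command --deltas "0.6 0 0 0.9 0 0 0;0.6 0 0 0.9 0 0 0;0.6 0 0 0.9 0 0 0;0.6 0 0 0.63 0 0 0;0 0 0 0 0 0 0;0 0 0 0 0 0 0;0 0 0 0 0 0 0;0 0 0 0 0 0 0;0 0 0 0 0 0 0;0 0 0 0 0 0 0"

```text
time: 4.1
eef_pos: [0.4291, 0.2167, 0.0221]
tool_rot: [1.009, 2.973, 0.006]
force: [-0.3, 1.7, 7.1]
opening: 0.083
finger_force: 59.6
```

Emit:
arm_command --deltas "0 0 0 -0.3 0 0 0;0 0 0 -0.7 0 0 0;0 0 0 -1 0 0 0;0 0 0 -1 0 0 0;0 0 0 0 0 0 0"

```text
time: 4.52
eef_pos: [0.431, 0.2168, 0.1159]
tool_rot: [1.009, 2.968, 0.013]
force: [1.4, 0.9, -0.2]
opening: 0.084
finger_force: 58.6
```

```bash
python3 -c "
from h import *
R=[.4175,-.296,-1.46]
for x in(-86,-26):
  for y in (43,0,-43): print(x,y,M(R,[[x,y,10]]).round(4))
p=M(R,[[-91,43,10]])[0]
go(p[0],p[1],.12,96.3)"
```

```text
-86 43 [[ 0.4507 -0.2058  0.01  ]]
-86 0 [[ 0.408  -0.2105  0.01  ]]
-86 -43 [[ 0.3653 -0.2153  0.01  ]]
-26 43 [[ 0.4574 -0.2654  0.01  ]]
-26 0 [[ 0.4146 -0.2702  0.01  ]]
-26 -43 [[ 0.3719 -0.2749  0.01  ]]
t4.5 tcp [0.431  0.2168 0.1159] phi 52.4 turn z/6 = -7.31 then shift/30: [  0.89 -13.9   -0.14] op 0.08 F [ 1.4  0.9 -0.2]
```

Emit:
arm_command --deltas "0 0 0 0 0 0 -0.7;0 0 0 0 0 0 -1;0 0 0 0 0 0 -1;0 0 0 0 0 0 -1;0 0 0 0 0 0 -1;0 0 0 0 0 0 -1;0 0 0 0 0 0 -1;0 0 0 0 0 0 -0.6;0 0.05 -0.6 0 0 0 0;0 0.1 -0.9 0 0 0 0"

```text
time: 5.35
eef_pos: [0.4283, 0.1718, 0.1107]
tool_rot: [-0.18, 3.135, 0.002]
force: [1.1, -0.9, 0.0]
opening: 0.081
finger_force: 58.6
```

Emit:
arm_command --deltas "0 0.1 -1 0 0 0 0;0 0.1 -1 0 0 0 0;0 0.1 -1 0 0 0 0;0 0.1 -1 0 0 0 0;0 0.1 -1 0 0 0 0;0 0.1 -1 0 0 0 0;0 0.1 -1 0 0 0 0;0 0.1 -1 0 0 0 0;0 0 -1 0 0 0 0;0 0 -1 0 0 0 0"

```text
time: 6.18
eef_pos: [0.4364, -0.1322, 0.1106]
tool_rot: [0.172, -3.137, -0.0]
force: [1.1, 0.2, -0.9]
opening: 0.086
finger_force: 58.6
```

Emit:
arm_command --deltas "0 0 -1 0 0 0 0;0 0 -0.9 0 0 0 0;0 0 -0.5 0 0 0 0;0 0 0 0 0 0 0;0 0 0 0 0 0 0"

```text
time: 6.6
eef_pos: [0.4444, -0.2028, 0.1103]
tool_rot: [0.169, -3.136, -0.001]
force: [0.4, 0.5, 0.3]
opening: 0.083
finger_force: 58.6
```

```bash
python3 -c "
from h import *
go(.4507,-.2058,.035,96.3)
for n in ('top','side'):
    snap(n,n+'2.png'); print([(w(n,o['point']).round(4),round(o['confidence'],2)) for o in arm.landmark_of(n,'tile_blue')][:2])
a=cv2.imread('pics/top2.png')[150:230,360:460];b=cv2.imread('pics/side2.png')[210:290,345:445]
cv2.imwrite('pics/c3.png',cv2.resize(np.hstack([a,b]),None,fx=4,fy=4,interpolation=cv2.INTER_CUBIC))"
```

```text
t6.6 tcp [ 0.4444 -0.2028  0.1103] phi 96.2 turn z/6 = -0.02 then shift/30: [-0.2  -0.12  2.51] op 0.08 F [0.4 0.5 0.3]
[]
[(array([ 0.4472, -0.243 ,  0.0878]), 0.8)]
```

View pics/c3.png

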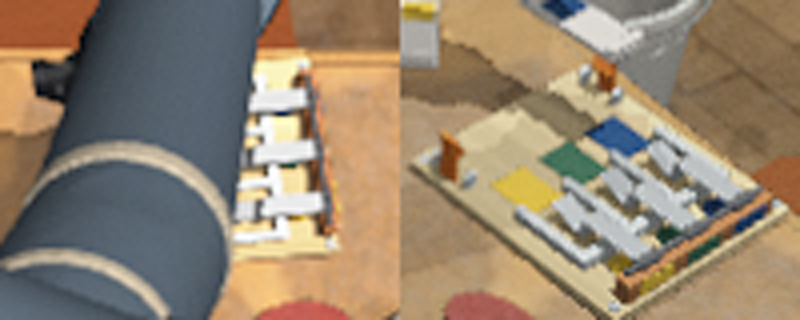

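Emit:
arm_command --deltas "0 -0.2 -0.1 0.3 0 0 0;0 0 0 0.7 0 0 0;0 0 0 0.7 0 0 0;0 0 0 0.4 0 0 0;0 0 0 0 0 0 0"

```text
time: 7.22
eef_pos: [0.4499, -0.2032, 0.0445]
tool_rot: [0.174, -3.132, -0.004]
force: [0.0, 0.3, -1.9]
opening: 0.084
finger_force: 58.6
```

```bash
python3 -c "
from h import *
go(.4507,-.2058,.035,96.3)
for n in ('side',):
    snap(n,n+'3.png'); print([(w(n,o['point']).round(4),round(o['confidence'],2)) for o in arm.landmark_of(n,'tile_blue')][:2])
b=cv2.imread('pics/side3.png')[215:285,360:445]
cv2.imwrite('pics/c4.png',cv2.resize(b,None,fx=8,fy=8,interpolation=cv2.INTER_CUBIC))"
```

```text
t7.2 tcp [ 0.4499 -0.2032  0.0445] phi 96.4 turn z/6 = 0.01 then shift/30: [-0.02 -0.09  0.32] op 0.08 F [ 0.   0.3 -1.9]
[(array([ 0.4526, -0.246 ,  0.0211]), 0.64)]
```

View pics/c4.png

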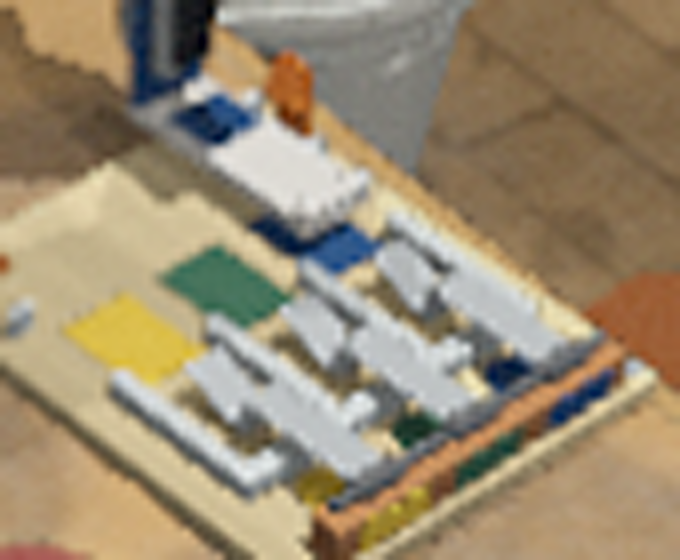

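```bash
python3 -c "
from h import *
np.set_printoptions(precision=1,suppress=True)
R=[.4175,-.296,-1.46]
P=lambda p,q:(px('side',M(p,q))-[360,215])*8
print(P(R,[[3,64.5,19],[3,21.5,19],[3,-21.5,19],[3,-64.5,19],[112,82,10],[112,-82,10]]))
a=np.radians(-83.65);t=[.4499+.041*np.cos(a),-.2032+.041*np.sin(a),a,.0225]
print(t,P(t,[[45,16,12],[45,-16,12],[45,-16,0],[45,16,0],[-37,-16,7]]))
# rack blue patch etc
obs=np.array([[395,215],[305,262],[212,318],[118,375],[655,372]])/8+[360,215]
print(fit([('side',obs,np.array([[3,64.5,19],[3,21.5,19],[3,-21.5,19],[3,-64.5,19],[112,82,10]]))],R)[0].round(4).astype(str))
"
```

```text
[[385.8 202.2]
 [298.3 254.9]
 [207.8 309.2]
 [114.3 365.2]
 [657.2 360.1]
 [312.  589.4]]
[np.float64(0.45443466821426964), np.float64(-0.24394845744548488), np.float64(-1.4599679192932569), 0.0225] [[365.2 166.8]
 [299.7 205.6]
 [297.4 232.7]
 [362.6 193.7]
 [132.2 102.9]]
['0.4159' '-0.3005' '-1.4742']
```

Emit:
arm_command --deltas "0 0 0 0.2 0 0 0;0 0 0 0.2 0 0 0;0 0 0 0 0 0 0;0 0 -0.3 0 0 0 0;0 0 -0.3 0 0 0 0;0 0 -0.3 0 0 0 0;0 0 0 0 0 0 0"

```text
time: 7.9
eef_pos: [0.4542, -0.2343, 0.0355]
tool_rot: [-0.166, 3.137, -0.002]
force: [-0.6, -0.5, -1.3]
opening: 0.079
finger_force: 58.7
```

```bash
python3 -c "
from h import *
go(.4574,-.2654,.032,96)
snap('side','side4.png'); print([(w('side',o['point']).round(4),round(o['confidence'],2)) for o in arm.landmark_of('side','tile_blue')][:2])
b=cv2.imread('pics/side4.png')[215:285,360:445]
cv2.imwrite('pics/c5.png',cv2.resize(b,None,fx=8,fy=8,interpolation=cv2.INTER_CUBIC))"
```

```text
t7.9 tcp [ 0.4542 -0.2343  0.0355] phi 96.1 turn z/6 = 0.01 then shift/30: [ 0.   -1.04  0.12] op 0.08 F [-0.6 -0.5 -1.3]
[(array([ 0.4572, -0.275 ,  0.0139]), 0.8)]
```

View pics/c5.png

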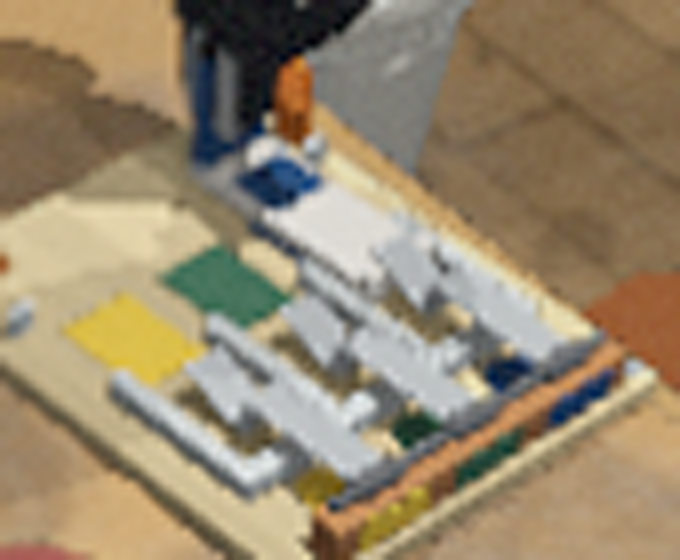

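Emit:
arm_command --deltas "0 0 -0.1 0.1 0 0 0;0 0 -0.2 0.02 0 0 0;0 0 -0.25 0 0 0 0;0 0 -0.25 0 0 0 0;0 0 0 0 0 0 0;0 0 0 0 0 0 0"

```text
time: 8.5
eef_pos: [0.4562, -0.2547, 0.0321]
tool_rot: [0.171, -3.135, -0.003]
force: [-4.2, 3.2, 6.5]
opening: 0.08
finger_force: 60.1
```

Emit:
arm_command --deltas "0 0.03 -0.1 -0.03 0 0 0;0 0.02 -0.15 0 0 0 0;0 0 -0.15 0 0 0 0;0 0 -0.1 0 0 0 0;0 0 0 0 0 0 0;0 0 0 0 0 0 0"

```text
time: 9.0
eef_pos: [0.4569, -0.266, 0.0324]
tool_rot: [0.175, -3.134, -0.011]
force: [-3.0, 12.3, 5.6]
opening: 0.083
finger_force: 60.8
```

```bash
python3 -c "
from h import *
go(.4574,-.2654,.032,96)
snap('side','side5.png'); print([(w('side',o['point']).round(4),round(o['confidence'],2)) for l in ('tile_blue','home_blue') for o in arm.landmark_of('side',l)][:2])"
```

```text
t9.0 tcp [ 0.4569 -0.266   0.0324] phi 96.4 turn z/6 = 0.06 then shift/30: [-0.02  0.02  0.01] op 0.08 F [-3.  12.3  5.6]
[(array([ 0.4613, -0.3095,  0.0109]), 0.68), (array([ 0.285 , -0.3826,  0.0024]), 0.71)]
```

Emit:
arm_command --deltas "0 0 -0.1 0 0 0 0;0 0 -0.1 0 0 0 0;0 0 -0.1 0 0 0 0;0 0 0 0 0 0 0;0 0 0 0 0 0 0"

```text
time: 9.57
eef_pos: [0.457, -0.2661, 0.0326]
tool_rot: [0.181, -3.129, -0.032]
force: [-7.4, 30.1, 23.1]
opening: 0.08
finger_force: 64.0
```

Emit:
arm_command --deltas "0 0 0.2 -0.05 0 0 0;0 0 0.2 0 0 0 0;0 0 0.05 0 0 0 0;0.3 0 0 0 0 0 0;0.3 0 0 0 0 0 0;0.3 0 0 0 0 0 0;0.3 0 0 -0.3 0 0 0;0.3 0 0 -0.7 0 0 0;0.3 0 0 -1 0 0 0;0.3 0 0 -1 0 0 0"

```text
time: 10.4
eef_pos: [0.4563, -0.2664, 0.1254]
tool_rot: [0.171, -3.136, 0.0]
force: [0.5, 0.3, 0.7]
opening: 0.301
finger_force: 0.0
```

Emit:
arm_command --deltas "0.5 0 0.8 0 0 0 0;0.5 0 1 0 0 0 0;0.5 0 1 0 0 0 0;0.5 0 1 0 0 0 0;0.5 0 0.5 0 0 0 0"

```text
time: 10.82
eef_pos: [0.4424, -0.1347, 0.125]
tool_rot: [-0.177, 3.136, 0.002]
force: [0.4, 0.5, -0.6]
opening: 0.503
finger_force: 0.0
```

```bash
python3 -c "
from h import *
T=[.0,0];ty=[.419,-.0907,-2.2316]
p=M(ty,[[-41,0,0]])[0];print(p)
go(p[0],p[1],.12,52.1)
snap('side','side6.png')
for l in('tile_yellow','tile_green','retainer','tile_blue'): print(l,[(w('side',o['point']).round(4),round(o['confidence'],2)) for o in arm.landmark_of('side',l)][:2])
b=cv2.imread('pics/side6.png')[215:285,360:445];a=cv2.imread('pics/side6.png')[130:230,270:370]
cv2.imwrite('pics/c6.png',np.hstack([cv2.resize(b,(560,461),interpolation=cv2.INTER_CUBIC),cv2.resize(a,(240,240))[[min(i,239) for i in range(461)]]]))"
```

```text
[ 0.44416381 -0.05833053  0.        ]
t10.8 tcp [ 0.4424 -0.1347  0.125 ] phi 96.4 turn z/6 = 7.39 then shift/30: [1.52 2.05 0.17] op 0.50 F [ 0.4  0.5 -0.6]
tile_yellow [(array([ 0.415 , -0.0898, -0.0016]), 0.64), (array([ 4.211e-01, -2.980e-01, -4.000e-04]), 0.64)]
tile_green [(array([ 0.4348,  0.0434, -0.0031]), 0.88)]
retainer [(array([ 0.4025,  0.3649, -0.0029]), 0.56)]
tile_blue [(array([ 0.4612, -0.308 ,  0.0132]), 0.65)]
```

View pics/c6.png

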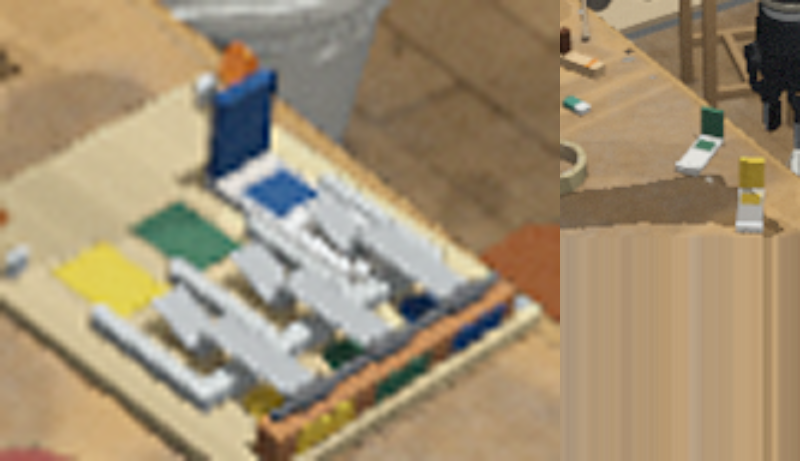

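Emit:
arm_command --deltas "0.6 0 0 0 0 0 1;0.6 0 0 0 0 0 1;0.6 0 0 0 0 0 1;0.6 0 0 0 0 0 1;0.6 0 0 0 0 0 1;0.6 0 0 0 0 0 1;0.6 0 0 0 0 0 1;0.6 0.5 0.65 0 0 0 0.39;0.6 0.5 0.7 0.1 0 0 0;0.6 0.52 0.7 0.07 0 0 0"

```text
time: 11.9
eef_pos: [0.4442, -0.0625, 0.1193]
tool_rot: [1.031, 2.966, -0.001]
force: [0.2, 0.1, 0.4]
opening: 0.603
finger_force: 0.0
```

```bash
python3 -c "
from h import *
go(.4442,-.0583,.022,52.1)
"
```

```text
t11.9 tcp [ 0.4442 -0.0625  0.1193] phi 51.7 turn z/6 = -0.07 then shift/30: [0.08 0.11 3.24] op 0.60 F [0.2 0.1 0.4]
```

Emit:
arm_command --deltas "0.6 0.04 0.05 0.5 0 0 0;0.6 0 0 0.9 0 0 0;0.6 0 0 0.9 0 0 0;0.6 0 0 0.9 0 0 0;0 0 0 0 0 0 0;0 0 0 0 0 0 0;0 0 0 0 0 0 0;0 0 0 0 0 0 0;0 0 0 0 0 0 0;0 0 0 0 0 0 0"

```text
time: 12.73
eef_pos: [0.4449, -0.0597, 0.0246]
tool_rot: [1.024, 2.966, 0.002]
force: [-0.6, -1.9, 6.8]
opening: 0.082
finger_force: 60.5
```

Emit:
arm_command --deltas "0 0 0 -0.3 0 0 0;0 0 0 -0.7 0 0 0;0 0 0 -1 0 0 0;0 0 0 -1 0 0 0;0 0 0 0 0 0 0"

```text
time: 13.15
eef_pos: [0.4469, -0.0595, 0.1183]
tool_rot: [1.022, 2.961, 0.006]
force: [0.5, 0.6, 0.0]
opening: 0.081
finger_force: 59.4
```

```bash
python3 -c "
from h import *
R=[.416,-.2962,-1.467]
p=M(R,[[-78,-43,10]])[0];print(p,M(R,[[-26,-43,10]]))
go(p[0],p[1],.1,95.95)"
```

```text
[ 0.36514984 -0.22307503  0.01      ] [[ 0.37053756 -0.27479516  0.01      ]]
t13.2 tcp [ 0.4469 -0.0595  0.1183] phi 51.9 turn z/6 = -7.34 then shift/30: [ 3.28 -5.14  0.61] op 0.08 F [0.5 0.6 0. ]
```

Emit:
arm_command --deltas "0 0 0 0 0 0 -0.7;0 0 0 0 0 0 -1;0 0 0 0 0 0 -1;0 0 0 0 0 0 -1;0 0 0 0 0 0 -1;0 0 0 0 0 0 -1;0 0 0 0 0 0 -1;0 0 0 0 0 0 -0.64;0 0.3 -0.7 0 0 0 0;0 0.4 -1 0 0 0 0"

```text
time: 13.98
eef_pos: [0.4284, -0.1101, 0.1133]
tool_rot: [-0.174, 3.136, 0.002]
force: [0.6, -0.1, -0.6]
opening: 0.081
finger_force: 59.4
```

Emit:
arm_command --deltas "0 0.6 -0.9 0 0 0 0;0 0.7 -0.9 0 0 0 0;0 0.7 -0.9 0 0 0 0;0 0.58 -0.74 0 0 0 0;0 0 0 0 0 0 0;0 0 0 0 0 0 0"

```text
time: 14.48
eef_pos: [0.3606, -0.2238, 0.1133]
tool_rot: [0.157, -3.138, -0.0]
force: [0.2, 0.2, -0.1]
opening: 0.079
finger_force: 59.4
```

```bash
python3 -c "
from h import *
go(.3651,-.2231,.048,95.95)
snap('side','side7.png')
for l in('tile_yellow',): print(l,[(w('side',o['point']).round(4),round(o['confidence'],2)) for o in arm.landmark_of('side',l)][:2])"
```

```text
t14.5 tcp [ 0.3606 -0.2238  0.1133] phi 95.7 turn z/6 = -0.03 then shift/30: [-0.15  0.01  2.18] op 0.08 F [ 0.2  0.2 -0.1]
tile_yellow [(array([ 0.359 , -0.2632,  0.0923]), 0.55)]
```

Emit:
arm_command --deltas "0 -0.15 0.2 0.3 0 0 0;0 0 0 0.7 0 0 0;0 0 0 0.7 0 0 0;0 0 0 0.5 0 0 0;0 0 0 0 0 0 0"

```text
time: 15.0
eef_pos: [0.3644, -0.2136, 0.0442]
tool_rot: [0.169, -3.131, -0.005]
force: [-0.9, 0.3, -0.7]
opening: 0.078
finger_force: 59.3
```

```bash
python3 -c "
from h import *
go(.3645,-.2171,.032,95.95)
snap('side','side8.png')
for l in('tile_yellow',): print(l,[(w('side',o['point']).round(4),round(o['confidence'],2)) for o in arm.landmark_of('side',l)][:2])
b=cv2.imread('pics/side8.png')[215:285,350:435]
cv2.imwrite('pics/c7.png',cv2.resize(b,None,fx=8,fy=8,interpolation=cv2.INTER_CUBIC))"
```

```text
t15.0 tcp [ 0.3644 -0.2136  0.0442] phi 96.2 turn z/6 = 0.04 then shift/30: [ 0.01 -0.12  0.41] op 0.08 F [-0.9  0.3 -0.7]
tile_yellow [(array([ 0.4183, -0.3132,  0.0056]), 0.69), (array([ 0.365 , -0.2552,  0.0203]), 0.62)]
```

View pics/c7.png

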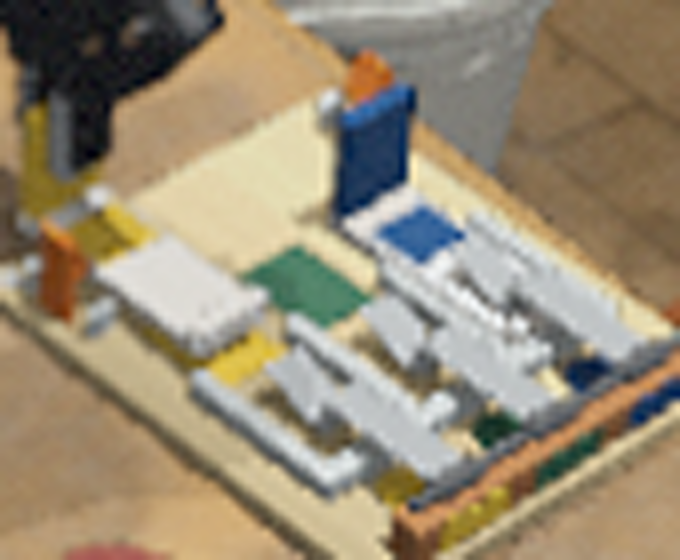

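```bash
python3 -c "
from h import *
np.set_printoptions(precision=1,suppress=True)
P=lambda p,q:(px('side',M(p,q))-[350,215])*8
a=np.radians(-83.8);t=[.3644+.041*np.cos(a),-.2136+.041*np.sin(a),a,.0217]
print(P(t,[[45,16,12],[45,-16,12],[45,-16,0],[45,16,0]]))
for R in([.416,-.2962,-1.467],):print(P(R,[[3,64.5,19],[3,21.5,19],[3,-21.5,19],[3,-64.5,19]]))"
```

```text
[[266.4 277. ]
 [196.2 318.2]
 [194.8 345.6]
 [264.6 304.2]]
[[463.8 204.7]
 [375.5 257. ]
 [284.3 311. ]
 [190.  366.6]]
```

Emit:
arm_command --deltas "0 -0.06 0 0.2 0 0 0;0 0 0 0.19 0 0 0;0 0 0 0 0 0 0;0 0 -0.2 0 0 0 0;0 0 -0.3 0 0 0 0;0 0 -0.3 0 0 0 0;0 0 0 0 0 0 0"

```text
time: 15.68
eef_pos: [0.3703, -0.2427, 0.0358]
tool_rot: [-0.159, 3.136, -0.003]
force: [-0.1, -0.9, -1.9]
opening: 0.082
finger_force: 59.2
```

```bash
python3 -c "
from h import *
go(.3705,-.2748,.033,95.95)
snap('side','side9.png')
b=cv2.imread('pics/side9.png')[215:285,350:435]
cv2.imwrite('pics/c8.png',cv2.resize(b,None,fx=8,fy=8,interpolation=cv2.INTER_CUBIC))"
```

```text
t15.7 tcp [ 0.3703 -0.2427  0.0358] phi 95.8 turn z/6 = -0.02 then shift/30: [ 0.11 -1.07  0.09] op 0.08 F [-0.1 -0.9 -1.9]
```

View pics/c8.png

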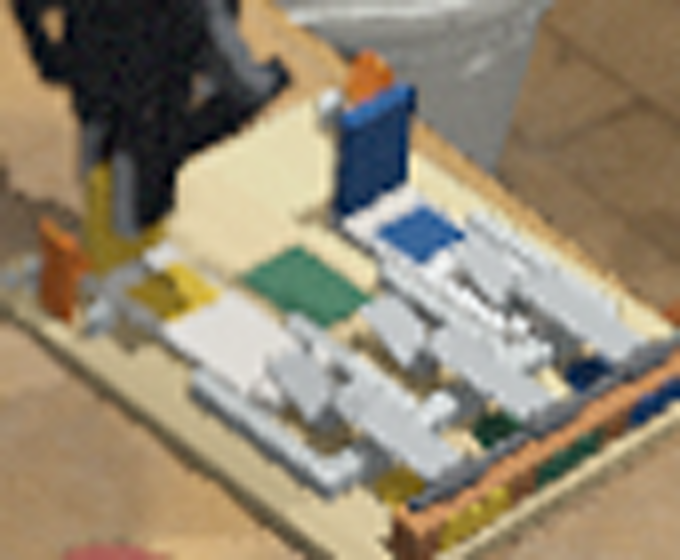

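Emit:
arm_command --deltas "0 0.05 -0.1 0.08 0 0 0;0 0 -0.2 0 0 0 0;0 0 -0.25 0 0 0 0;0 0 -0.25 0 0 0 0;0 0 -0.2 0 0 0 0;0 0 -0.1 0 0 0 0;0 0 0 0 0 0 0;0 0 0 0 0 0 0"

```text
time: 16.4
eef_pos: [0.3733, -0.2724, 0.0345]
tool_rot: [-0.165, 3.135, 0.002]
force: [-0.4, 5.3, 15.6]
opening: 0.077
finger_force: 62.0
```

Emit:
arm_command --deltas "0 0 -0.1 0 0 0 0;0 0 -0.15 0 0 0 0;0 0 0 0 0 0 0;0 0 0 0 0 0 0"

```text
time: 16.73
eef_pos: [0.3734, -0.274, 0.0345]
tool_rot: [0.17, -3.136, -0.016]
force: [-2.1, 19.8, 28.3]
opening: 0.081
finger_force: 63.9
```

Emit:
arm_command --deltas "0 0 -0.1 -0.15 0 0 0;0 0 -0.1 -0.05 0 0 0;0 0 0 0 0 0 0"

```text
time: 16.98
eef_pos: [0.3723, -0.2751, 0.0375]
tool_rot: [0.175, -3.13, -0.028]
force: [4.0, 23.1, 1.3]
opening: 0.081
finger_force: 60.6
```

Emit:
arm_command --deltas "0 0 0.2 0 0 0 0;0 0 0.25 0 0 0 0;0.3 0 0 0 0 0 0;0.3 0 0 0 0 0 0;0.3 0 0 0 0 0 0;0.3 0 0 -0.3 0 0 0;0.3 0 0 -0.7 0 0 0;0.3 0 0 -1 0 0 0;0.5 0 0 -1 0 0 0;0.5 0 0.5 -0.2 0 0 0"

```text
time: 17.82
eef_pos: [0.373, -0.2629, 0.1402]
tool_rot: [-0.155, 3.129, -0.011]
force: [0.9, 0.4, -0.4]
opening: 0.501
finger_force: 0.0
```

Emit:
arm_command --deltas "0.6 -0.3 0.8 0 0 0 0;0.6 -0.3 0.9 0 0 0 0;0.6 -0.3 1 0 0 0 0;0.6 -0.3 1 0 0 0 0;0.6 -0.3 1 0 0 0 0;0.6 -0.3 1 0 0 0 0;0.6 -0.3 1 0 0 0 0;0.6 0 1 0 0 0 0;0.6 0 1 0 0 0 0;0.6 0 0 0 0 0 0"

```text
time: 18.65
eef_pos: [0.4058, 0.0127, 0.1358]
tool_rot: [-0.176, 3.135, 0.003]
force: [-0.1, 0.7, -0.5]
opening: 0.598
finger_force: 0.0
```

```bash
python3 -c "
from h import *
p=M([.4324,.0456,-2.5506],[[-41,0,0]])[0];print(p)
go(p[0],p[1],.12,33.9)
snap('side','side10.png')
for l in('tile_yellow','tile_green','retainer','tile_blue'): print(l,[(w('side',o['point']).round(4),round(o['confidence'],2)) for o in arm.landmark_of('side',l)][:2])
b=cv2.imread('pics/side10.png')[215:285,350:435];a=cv2.imread('pics/side10.png')[130:230,270:370]
cv2.imwrite('pics/c9.png',np.hstack([cv2.resize(b,(560,461),interpolation=cv2.INTER_CUBIC),cv2.resize(a,(240,240))[[min(i,239) for i in range(461)]]]))"
```

```text
[0.46644591 0.06844461 0.        ]
t18.6 tcp [0.4058 0.0127 0.1358] phi 96.4 turn z/6 = 10.42 then shift/30: [0.41 2.71 0.53] op 0.60 F [-0.1  0.7 -0.5]
tile_yellow [(array([ 0.3705, -0.3113,  0.0097]), 0.66)]
tile_green [(array([ 0.4347,  0.0438, -0.0051]), 0.6)]
retainer [(array([ 0.4599, -0.3064,  0.0095]), 0.72), (array([ 0.4124, -0.2408,  0.0057]), 0.62)]
tile_blue [(array([ 0.4597, -0.3068,  0.0104]), 0.67), (array([ 0.3803, -0.3166,  0.0056]), 0.58)]
```

View pics/c9.png

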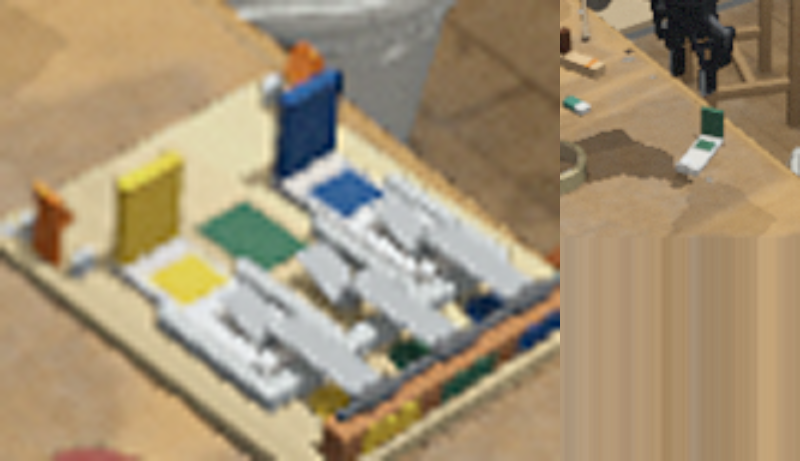

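Emit:
arm_command --deltas "0.6 0 0 0 0 0 1;0.6 0 0 0 0 0 1;0.6 0 0 0 0 0 1;0.6 0 0 0 0 0 1;0.6 0 0 0 0 0 1;0.6 0 0 0 0 0 1;0.6 0 0 0 0 0 1;0.6 0 0 0 0 0 1;0.6 0 0 0 0 0 1;0.6 0 0 0 0 0 1"

```text
time: 19.73
eef_pos: [0.4059, 0.0065, 0.1351]
tool_rot: [1.438, 2.793, -0.0]
force: [-0.3, 0.6, 0.1]
opening: 0.6
finger_force: 0.0
```

Emit:
arm_command --deltas "0.6 0.1 0.6 0 0 0 0.42;0.6 0.1 0.8 0.1 0 0 0;0.6 0.1 0.8 0.2 0 0 0;0.6 0.06 0.51 0.2 0 0 0;0.6 0 0 0 0 0 0;0.6 0 0 0 0 0 0"

```text
time: 20.23
eef_pos: [0.4671, 0.0613, 0.1196]
tool_rot: [-1.49, -2.765, 0.002]
force: [0.1, 0.1, -0.6]
opening: 0.602
finger_force: 0.0
```

```bash
python3 -c "
from h import *
go(.4672,.0672,.022,33.9)
im=cv2.cvtColor(cv2.imread('pics/side10.png'),cv2.COLOR_BGR2HSV)
R=[.416,-.2962,-1.467]
for n,y,lo,hi in(('b',43,(105,120,40),(125,255,255)),('y',-43,(20,150,80),(35,255,255))):
    q=px('side',M(R,[[-30,y,35],[-26,y,60]]));c=q[0]
    m=cv2.inRange(im,lo,hi);k,l,s,ct=cv2.connectedComponentsWithStats(m)
    j=min(range(1,k),key=lambda i:np.hypot(*(ct[i]-c)) if s[i,4]>30 else 99)
    print(n,c,ct[j]-c,s[j])
"
```

```text
t20.2 tcp [0.4671 0.0613 0.1196] phi 33.4 turn z/6 = -0.09 then shift/30: [0.16 0.11 3.25] op 0.60 F [ 0.1  0.1 -0.6]
b [394.35675667 233.49079538] [ 2.00246663 -0.32574684] [392 226  10  16 103]
y [371.46376799 246.53617079] [ 0.43003732 -0.27953362] [367 239  10  16 113]
```

Emit:
arm_command --deltas "0.6 0.16 0.11 0.5 0 0 -0.08;0.6 0 0 0.9 0 0 0;0.6 0 0 0.9 0 0 0;0.6 0 0 0.93 0 0 0;0 0 0 0 0 0 0;0 0 0 0 0 0 0;0 0 0 0 0 0 0;0 0 0 0 0 0 0;0 0 0 0 0 0 0;0 0 0 0 0 0 0"

```text
time: 21.07
eef_pos: [0.4684, 0.0681, 0.0249]
tool_rot: [1.476, 2.771, 0.003]
force: [-1.6, -1.7, 7.9]
opening: 0.079
finger_force: 60.7
```

Emit:
arm_command --deltas "0 0 0 -0.3 0 0 0;0 0 0 -0.7 0 0 0;0 0 0 -1 0 0 0;0 0 0 -1 0 0 0;0 0 0 0 0 0 0"

```text
time: 21.48
eef_pos: [0.4708, 0.069, 0.1189]
tool_rot: [1.473, 2.766, 0.013]
force: [0.7, 0.2, -0.3]
opening: 0.085
finger_force: 59.5
```

```bash
python3 -c "
from h import *
R=[.416,-.2962,-1.467]
p=M(R,[[-87,0,10]])[0];print(p,M(R,[[-26,0,10]]))
go(p[0],p[1],.12,95.95)"
```

```text
[ 0.40698593 -0.20966823  0.01      ] [[ 0.41330614 -0.27033993  0.01      ]]
t21.5 tcp [0.4708 0.069  0.1189] phi 33.9 turn z/6 = -10.34 then shift/30: [ 3.08 -9.02 -0.04] op 0.08 F [ 0.7  0.2 -0.3]
```

Emit:
arm_command --deltas "0 0 0 0 0 0 -0.6;0 0 0 0 0 0 -1;0 0 0 0 0 0 -1;0 0 0 0 0 0 -1;0 0 0 0 0 0 -1;0 0 0 0 0 0 -1;0 0 0 0 0 0 -1;0 0 0 0 0 0 -1;0 0 0 0 0 0 -1;0 0 0 0 0 0 -1"

```text
time: 22.32
eef_pos: [0.4668, 0.0683, 0.1134]
tool_rot: [-0.05, 3.141, 0.0]
force: [0.1, 0.8, -1.0]
opening: 0.08
finger_force: 59.5
```

Emit:
arm_command --deltas "0 0.2 -0.5 0 0 0 -0.74;0 0.3 -0.9 0 0 0 0;0 0.3 -1 0 0 0 0;0 0.3 -1 0 0 0 0;0 0.3 -1 0 0 0 0;0 0.35 -1 0 0 0 0;0 0.35 -1 0 0 0 0;0 0.35 -1 0 0 0 0;0 0.35 -1 0 0 0 0;0 0.2 -0.6 0 0 0 0"

```text
time: 23.15
eef_pos: [0.4031, -0.2125, 0.1135]
tool_rot: [-0.158, 3.137, -0.002]
force: [0.4, -0.3, -0.3]
opening: 0.081
finger_force: 59.5
```

Emit:
arm_command --deltas "0 0 0 0 0 0 0;0 0 0 0 0 0 0;0 0 0 0 0 0 0"

```text
time: 23.4
eef_pos: [0.4046, -0.2084, 0.1132]
tool_rot: [-0.165, 3.137, 0.001]
force: [-0.4, 1.0, -0.8]
opening: 0.083
finger_force: 59.5
```

```bash
python3 -c "
from h import *
go(.409,-.2092,.045,95.95)
snap('side','side11.png')
for l in('tile_green',): print(l,[(w('side',o['point']).round(4),round(o['confidence'],2)) for o in arm.landmark_of('side',l)][:2])"
```

```text
t23.4 tcp [ 0.4046 -0.2084  0.1132] phi 96.0 turn z/6 = 0.01 then shift/30: [-0.14 -0.04  2.27] op 0.08 F [-0.4  1.  -0.8]
tile_green [(array([ 0.4103, -0.2531,  0.0867]), 0.67)]
```

Emit:
arm_command --deltas "0 -0.12 0 0.3 0 0 0;0 0 0 0.7 0 0 0;0 0 0 0.7 0 0 0;0 0 0 0.57 0 0 0;0 0 0 0 0 0 0"

```text
time: 23.92
eef_pos: [0.4063, -0.2069, 0.0418]
tool_rot: [0.167, -3.131, -0.005]
force: [-0.4, 0.8, -0.7]
opening: 0.08
finger_force: 59.4
```

```bash
python3 -c "
from h import *
np.set_printoptions(precision=1,suppress=True)
go(.409,-.2092,.033,95.95)
snap('side','side12.png')
for l in('tile_green',): print(l,[(w('side',o['point']).round(4),round(o['confidence'],2)) for o in arm.landmark_of('side',l)][:2])
P=lambda p,q:(px('side',M(p,q))-[350,215])*8
s=arm.read_state()['eef_pos'];a=np.radians(-84);t=[s[0]+.041*np.cos(a),s[1]+.041*np.sin(a),a,s[2]-.0225]
print(P(t,[[45,16,12],[45,-16,12],[45,-16,0],[45,16,0]]))
b=cv2.imread('pics/side12.png')[215:285,350:435]
cv2.imwrite('pics/c10.png',cv2.resize(b,None,fx=8,fy=8,interpolation=cv2.INTER_CUBIC))"
```

```text
t23.9 tcp [ 0.4 -0.2  0. ] phi 96.1 turn z/6 = 0.02 then shift/30: [-0.1 -0.1  0.3] op 0.08 F [-0.4  0.8 -0.7]
tile_green [(array([ 0.4, -0.2,  0. ]), 0.76)]
[[358.1 220.7]
 [290.  260.5]
 [288.1 287.7]
 [355.9 247.8]]
```

View pics/c10.png

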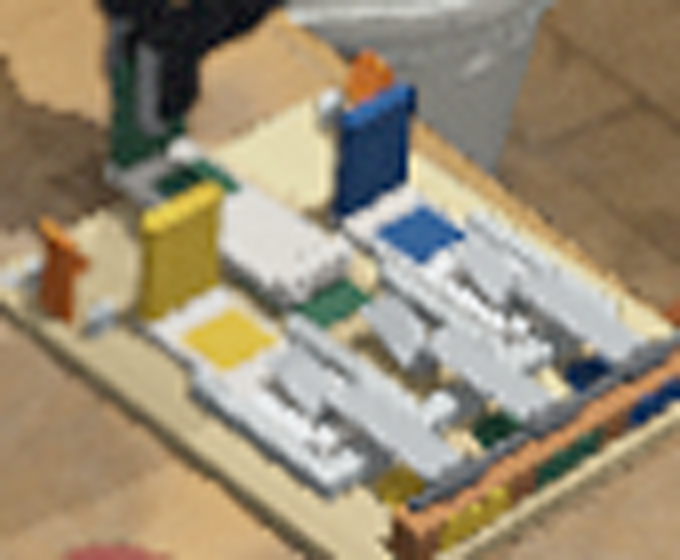

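Emit:
arm_command --deltas "0 -0.1 0 0.15 0 0 0;0 0 0 0.12 0 0 0;0 0 0 0 0 0 0;0 0 -0.2 0 0 0 0;0 0 -0.3 0 0 0 0;0 0 -0.4 0 0 0 0;0 0 0 0 0 0 0;0 0 0 0 0 0 0"

```text
time: 24.68
eef_pos: [0.4139, -0.2368, 0.0369]
tool_rot: [-0.16, 3.137, -0.001]
force: [-0.1, -0.6, -2.2]
opening: 0.081
finger_force: 59.4
```

```bash
python3 -c "
from h import *
go(.4152,-.2705,.033,95.95)"
```

```text
t24.7 tcp [ 0.4139 -0.2368  0.0369] phi 95.8 turn z/6 = -0.02 then shift/30: [ 0.07 -1.12  0.13] op 0.08 F [-0.1 -0.6 -2.2]
```

Emit:
arm_command --deltas "0 0.06 -0.1 0.06 0 0 0;0 0 -0.2 0 0 0 0;0 0 -0.25 0 0 0 0;0 0 -0.25 0 0 0 0;0 0 -0.2 0 0 0 0;0 0 -0.1 0 0 0 0;0 0 0 0 0 0 0;0 0 0 0 0 0 0"

```text
time: 25.35
eef_pos: [0.4155, -0.2693, 0.035]
tool_rot: [-0.163, 3.137, -0.001]
force: [-0.5, -1.2, -2.5]
opening: 0.076
finger_force: 59.8
```

Emit:
arm_command --deltas "0 0 -0.15 -0.05 0 0 0;0 0 -0.15 0 0 0 0;0 0 0 0 0 0 0;0 0 0 0 0 0 0"

```text
time: 25.68
eef_pos: [0.4153, -0.2703, 0.0359]
tool_rot: [0.169, -3.132, -0.017]
force: [-0.4, 16.4, 4.6]
opening: 0.081
finger_force: 60.9
```

Emit:
arm_command --deltas "0 0 -0.1 -0.08 0 0 0;0 0 -0.1 0 0 0 0;0 0 0 0 0 0 0"

```text
time: 25.93
eef_pos: [0.4151, -0.2709, 0.0373]
tool_rot: [0.173, -3.127, -0.03]
force: [-0.6, 25.3, 4.9]
opening: 0.081
finger_force: 61.2
```

Emit:
arm_command --deltas "0 0 0.2 0 0 0 0;0 0 0.28 0 0 0 0;0.3 0 0 0 0 0 0;0.3 0 0 0 0 0 0;0.3 0 0 0 0 0 0;0.3 0 0 -0.3 0 0 0;0.3 0 0 -0.7 0 0 0;0.3 0 0 -1 0 0 0;0.5 0 0 -1 0 0 0;0.5 0 0.5 -0.4 0 0 0"

```text
time: 26.77
eef_pos: [0.4162, -0.2587, 0.1458]
tool_rot: [-0.155, 3.13, -0.009]
force: [0.9, -0.5, 0.8]
opening: 0.497
finger_force: 0.0
```

Emit:
arm_command --deltas "0.6 -0.3 0.8 0 0 0 0;0.6 -0.3 0.9 0 0 0 0;0.6 -0.3 1 0 0 0 0;0.6 -0.3 1 0 0 0 0;0.6 -0.3 1 0 0 0 0;0.6 0 1 0 0 0 0;0.6 0 1 0 0 0 0;0.6 0 1 0 0 0 0;0.6 0 0.8 0 0 0 0;0.6 0 0 0 0 0 0"

```text
time: 27.6
eef_pos: [0.4325, 0.0085, 0.142]
tool_rot: [-0.174, 3.135, 0.003]
force: [0.3, -0.5, 0.8]
opening: 0.599
finger_force: 0.0
```

```bash
python3 -c "
from h import *
go(.402,.366,.14,96)
snap('side','side13.png');
for l in('retainer','tile_green','tile_blue','tile_yellow'): print(l,[(w('side',o['point']).round(4),round(o['confidence'],2)) for o in arm.landmark_of('side',l)][:2])
snap('top','top13.png');print([(w('top',o['point']).round(4),round(o['confidence'],2)) for o in arm.landmark_of('top','retainer')][:2])
I=lambda f,x,y,W,H,s:cv2.resize(cv2.imread('pics/'+f)[y:y+H,x:x+W],(W*s,H*s),interpolation=cv2.INTER_CUBIC)
o=np.zeros((600,800,3),np.uint8)
o[:280,:392]=I('top0.png',175,175,56,40,7);o[:280,400:792]=I('top13.png',175,175,56,40,7)
o[290:570,:392]=I('side13.png',240,130,56,40,7);o[290:570,400:800]=I('side13.png',350,218,80,56,5)
cv2.imwrite('pics/c11.png',o)"
```

```text
t27.6 tcp [0.4325 0.0085 0.142 ] phi 96.4 turn z/6 = 0.06 then shift/30: [-0.24 11.96  0.07] op 0.60 F [ 0.3 -0.5  0.8]
retainer [(array([ 0.4019,  0.3656, -0.0006]), 0.6)]
tile_green [(array([ 0.4182, -0.3133,  0.0076]), 0.74)]
tile_blue [(array([ 0.4615, -0.3054,  0.0113]), 0.72)]
tile_yellow [(array([ 0.3672, -0.3112,  0.0097]), 0.62)]
[(array([0.4026, 0.3661, 0.0033]), 0.79), (array([ 0.3777, -0.3143,  0.0115]), 0.4)]
```

View pics/c11.png

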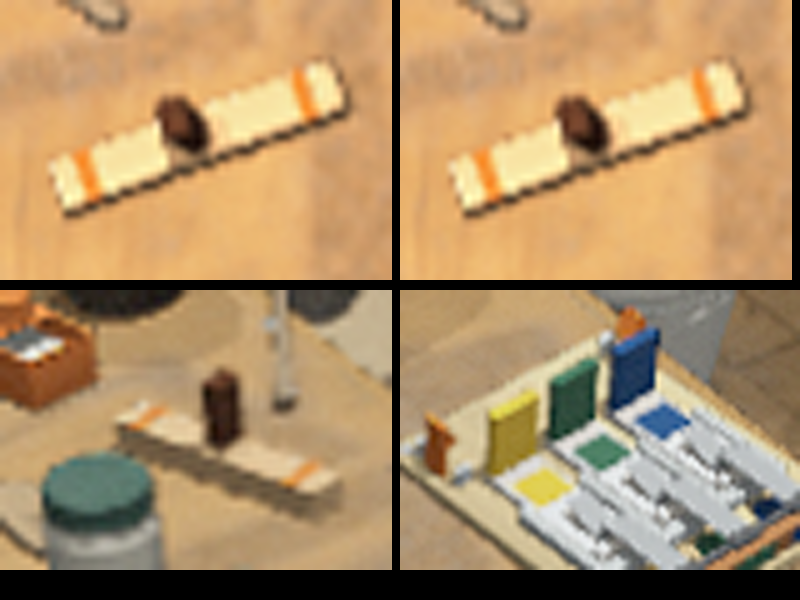

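```bash
python3 -c "
from h import *
uv=np.array([[50,160],[328,60],[350,105],[70,208]])/7+[175,175]
print(fit([('top',uv,np.array([[12,68,18],[12,-68,18],[-12,-68,18],[-12,68,18]]))],[.402,.366,.346]))
print(np.round(arm.read_state()['joint_positions'],2))
R=[.4165,-.2962,-1.465];print(M(R,[[-56,0,0]]))
go(.402,.366,.14,110)"
```

```text
(array([0.40083625, 0.36420035, 0.37097919]), array([0.11110253, 0.6241276 , 0.17005266, 0.52244998]))
[-0.03  0.19 -0.08  2.18  0.02  0.77  1.54]
[[ 0.41058645 -0.24051311  0.        ]]
t27.9 tcp [0.4325 0.0029 0.1411] phi 95.8 turn z/6 = -2.36 then shift/30: [-3.19 11.72  0.04] op 0.60 F [-0.3  0.5 -0.1]
```

Emit:
arm_command --deltas "0.6 0 0.3 0 0 0 -0.8;0.6 0 0.9 0 0 0 -0.9;0.6 -0.2 1 0 0 0 -0.8;0.6 -0.3 1 0 0 0 0;0.6 -0.3 1 0 0 0 0;0.6 -0.3 1 0 0 0 0;0.6 -0.3 1 0 0 0 0;0.6 -0.3 1 0 0 0 0;0.6 -0.3 1 0 0 0 0;0.6 -0.3 1 0 0 0 0"

```text
time: 28.78
eef_pos: [0.4077, 0.2894, 0.141]
tool_rot: [-0.569, 3.09, -0.0]
force: [0.8, -0.7, -0.9]
opening: 0.599
finger_force: 0.0
```

Emit:
arm_command --deltas "0.6 -0.3 1 0 0 0 0;0.6 -0.3 1 0 0 0 0;0.6 0 0 0 0 0 0;0.6 0 0 0 0 0 0"

```text
time: 29.12
eef_pos: [0.4025, 0.3525, 0.1408]
tool_rot: [0.575, -3.088, -0.001]
force: [0.4, -0.1, 0.2]
opening: 0.6
finger_force: 0.0
```

```bash
python3 -c "
from h import *
go(.4015,.3655,.09,111)
snap('side','side14.png');
for l in('retainer',): print(l,[(w('side',o['point']).round(4),round(o['confidence'],2)) for o in arm.landmark_of('side',l)][:2])"
```

```text
t29.1 tcp [0.4025 0.3525 0.1408] phi 111.1 turn z/6 = 0.02 then shift/30: [-0.12  0.42  1.69] op 0.60 F [ 0.4 -0.1  0.2]
retainer [(array([ 0.4025,  0.3655, -0.0038]), 0.56), (array([ 0.4174, -0.3157,  0.0091]), 0.42)]
```

Emit:
arm_command --deltas "0.6 -0.13 0.42 0.4 0 0 0;0.6 0 0 0.9 0 0 0;0.6 0 0 1 0 0 0;0.6 0 0 0.9 0 0 0;0.6 0 0 0.6 0 0 0;0 0 0 0.07 0 0 0;0 0 0 0 0 0 0;0 0 0 0 0 0 0;0 0 0 0 0 0 0;0 0 0 0 0 0 0"

```text
time: 30.05
eef_pos: [0.4026, 0.3647, 0.0262]
tool_rot: [-0.571, 3.087, 0.002]
force: [0.7, 0.6, -1.8]
opening: 0.152
finger_force: 59.4
```

Emit:
arm_command --deltas "0 0 0 0 0 0 0;0 0 0 -0.3 0 0 0;0 0 0 -0.8 0 0 0;0 0 0 -1 0 0 0;0 0 0 -1 0 0 0;0 0 0 -0.6 0 0 0;0 0 0 0 0 0 0"

```text
time: 30.63
eef_pos: [0.4037, 0.3667, 0.1411]
tool_rot: [-0.571, 3.081, 0.008]
force: [0.2, 1.0, -0.6]
opening: 0.156
finger_force: 59.5
```

```bash
python3 -c "
from h import *
go(.4108,-.2405,.14,6)
print(arm.read_state()['joint_positions'])"
```

```text
t30.6 tcp [0.4037 0.3667 0.1411] phi 111.0 turn z/6 = 17.50 then shift/30: [-20.15  -1.88   0.04] op 0.16 F [ 0.2  1.  -0.6]
[-0.57894501  0.37265872 -0.29493528  1.93022805  0.14262647  0.84892878
  0.98880761]
```

Emit:
arm_command --deltas "0 0 0 0 0 0 0.7;0 0 0 0 0 0 1;0 0 0 0 0 0 1;0 0 0 0 0 0 1;0 0 0 0 0 0 1;0 0 0 0 0 0 1;0 0 0 0 0 0 1;0 0 0 0 0 0 1;0 0 0 0 0 0 1;0 0 0 0 0 0 1"

```text
time: 31.47
eef_pos: [0.4012, 0.3639, 0.1354]
tool_rot: [-1.01, -2.974, 0.002]
force: [0.5, -0.1, -2.5]
opening: 0.155
finger_force: 59.5
```

Emit:
arm_command --deltas "0 0 0 0 0 0 1;0 0 0 0 0 0 1;0 0 0 0 0 0 1;0 0 0 0 0 0 1;0 0 0 0 0 0 1;0 0 0 0 0 0 1;0 0 0 0 0 0 1;0 -0.4 0 0 0 0 0.8;0 -0.8 0 0 0 0 0;0 -1 0 0 0 0 0"

```text
time: 32.3
eef_pos: [0.4087, 0.2999, 0.1354]
tool_rot: [-2.097, -2.338, 0.0]
force: [0.3, -0.7, -1.0]
opening: 0.153
finger_force: 59.5
```

Emit:
arm_command --deltas "0 -1 0 0 0 0 0;0 -1 0 0 0 0 0;0 -1 0 0 0 0 0;0 -1 0 0 0 0 0;0 -1 0 0 0 0 0;0 -1 0 0 0 0 0;0 -1 0 0 0 0 0;0 -1 0 0 0 0 0;0 -1 0 0 0 0 0;0 -1 0 0 0 0 0"

```text
time: 33.13
eef_pos: [0.4401, -0.0008, 0.1356]
tool_rot: [-2.102, -2.334, 0.001]
force: [1.1, -0.5, -1.6]
opening: 0.154
finger_force: 59.5
```

Emit:
arm_command --deltas "0 -1 -0.2 0 0 0 0;0 -1 -0.3 0 0 0 0;0 -1 -0.3 0 0 0 0;0 -1 -0.4 0 0 0 0;0 -1 -0.4 0 0 0 0;0 -0.8 -0.3 0 0 0 0;0 0 0 0 0 0 0;0 0 0 0 0 0 0;0 0 0 0 0 0 0"

```text
time: 33.88
eef_pos: [0.4021, -0.1777, 0.1356]
tool_rot: [-2.101, -2.334, -0.0]
force: [-0.0, 0.4, -1.4]
opening: 0.155
finger_force: 59.5
```

```bash
python3 -c "
from h import *
go(.4108,-.2405,.07,6)
snap('side','side15.png');
for l in('retainer','retainer_place'): print(l,[(w('side',o['point']).round(4),round(o['confidence'],2)) for o in arm.landmark_of('side',l)][:2])"
```

```text
t33.9 tcp [ 0.4021 -0.1777  0.1356] phi 6.0 turn z/6 = 0.00 then shift/30: [-2.11  0.07  2.19] op 0.16 F [-0.   0.4 -1.4]
retainer [(array([ 0.4029, -0.1797,  0.1085]), 0.61)]
retainer_place [(array([ 0.4115, -0.2406,  0.0076]), 0.86)]
```

Emit:
arm_command --deltas "0 -0.7 0.08 0 0 0 0;0 -0.9 0 0.3 0 0 0;0 -0.52 0 0.7 0 0 0;0 0 0 0.6 0 0 0;0 0 0 0 0 0 0;0 0 0 0 0 0 0"

```text
time: 34.53
eef_pos: [0.4109, -0.2403, 0.0872]
tool_rot: [-2.099, -2.334, 0.001]
force: [0.0, -0.5, -1.3]
opening: 0.153
finger_force: 59.3
```

```bash
python3 -c "
from h import *
np.set_printoptions(precision=1,suppress=True)
go(.4119,-.2411,.07,6.05)
snap('side','side15.png');
for l in('retainer','retainer_place'): print(l,[(w('side',o['point']).round(4).tolist(),round(o['confidence'],2)) for o in arm.landmark_of('side',l)][:2])
P=lambda p,q:(px('side',M(p,q))-[335,205])*8
s=arm.read_state()['eef_pos'];t=[s[0],s[1],np.radians(-83.95),s[2]-.0262]
print(P(t,[[12,68,18],[12,-68,18],[-12,68,18],[12,68,0],[12,-68,0]]))
R=[.4165,-.2962,-1.465]
print(P(R,[[-56,69,46],[-56,-69,46],[-70,-69,22],[-42,-69,22],[-88,-82,10]]))
b=cv2.imread('pics/side15.png')[205:280,335:435]
cv2.imwrite('pics/c12.png',cv2.resize(b,None,fx=8,fy=8,interpolation=cv2.INTER_CUBIC))"
```

```text
t34.5 tcp [ 0.4 -0.2  0.1] phi 6.1 turn z/6 = 0.00 then shift/30: [-0.   0.   0.6] op 0.15 F [ 0.  -0.5 -1.3]
retainer [([0.4076, -0.2431, 0.0594], 0.73), ([0.3699, -0.3114, 0.0078], 0.41)]
retainer_place [([0.4135, -0.244, 0.0072], 0.87)]
[[510.9  74. ]
 [217.2 235.2]
 [461.6  42.4]
 [507.5 115.5]
 [215.9 277.6]]
[[477.7 137.1]
 [183.8 300.7]
 [155.  334.6]
 [210.2 376.2]
 [ 91.1 351. ]]
```

View pics/c12.png

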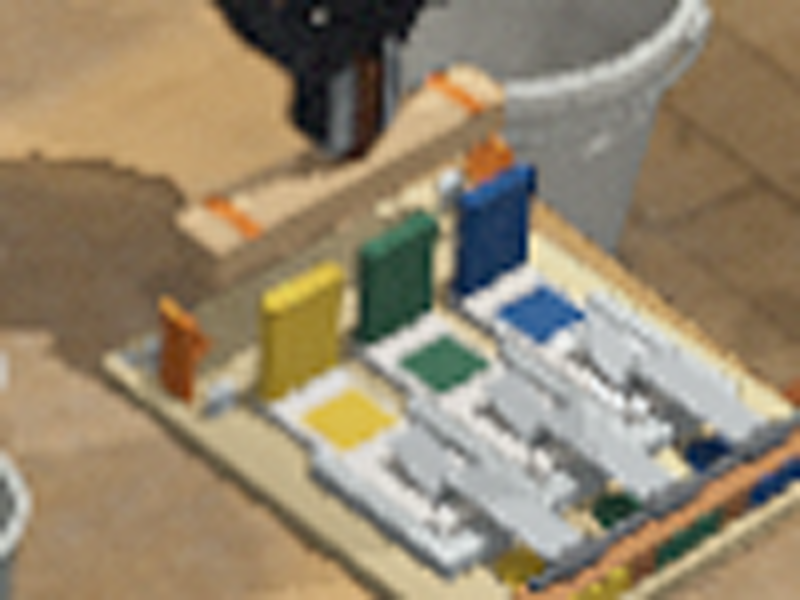

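Emit:
arm_command --deltas "0 -0.03 0.03 0.3 0 0 0;0 0 0 0.3 0 0 0;0 0 0 0.14 0 0 0;0 0 0 0 0 0 0;0 0 0 0 0 0 0"

```text
time: 35.1
eef_pos: [0.4122, -0.2422, 0.0653]
tool_rot: [-2.102, -2.334, 0.0]
force: [-0.7, 0.1, -1.0]
opening: 0.152
finger_force: 59.5
```

```bash
python3 -c "
from h import *
s=arm.read_state()
go(.4119,-.2411,.036,6.05);print(np.round(s['wrist_torque'],2))"
```

```text
t35.1 tcp [ 0.4122 -0.2422  0.0653] phi 6.0 turn z/6 = -0.01 then shift/30: [ 0.04 -0.01  0.98] op 0.15 F [-0.7  0.1 -1. ]
[-0.05  0.02 -0.05]
```

Emit:
arm_command --deltas "0 0.03 0 0.15 0 0 0;0 0 0 0.15 0 0 0;0 0 0 0.15 0 0 0;0 0 0 0 0 0 0;0 0 0 0 0 0 0"

```text
time: 35.52
eef_pos: [0.4122, -0.2415, 0.0517]
tool_rot: [-2.103, -2.334, 0.0]
force: [1.3, -0.1, -3.3]
opening: 0.15
finger_force: 59.1
```

```bash
python3 -c "
from h import *
s=arm.read_state()
go(.4119,-.2411,.036,6.05);print(np.round(s['wrist_torque'],2))"
```

```text
t35.5 tcp [ 0.4122 -0.2415  0.0517] phi 6.0 turn z/6 = -0.01 then shift/30: [ 0.01 -0.01  0.52] op 0.15 F [ 1.3 -0.1 -3.3]
[-0.19 -0.35  0.05]
```

Emit:
arm_command --deltas "0 0 0 0.1 0 0 0;0 0 0 0.15 0 0 0;0 0 0 0.15 0 0 0;0 0 0 0 0 0 0;0 0 0 0 0 0 0"

```text
time: 35.93
eef_pos: [0.4119, -0.2408, 0.0395]
tool_rot: [-2.101, -2.333, 0.0]
force: [2.1, 1.1, -3.3]
opening: 0.151
finger_force: 59.5
```

```bash
python3 -c "
from h import *
s=arm.read_state()
go(.4119,-.2411,.036,6.05);print(np.round(s['wrist_torque'],2))"
```

```text
t35.9 tcp [ 0.4119 -0.2408  0.0395] phi 6.0 turn z/6 = -0.01 then shift/30: [-0.01 -0.    0.12] op 0.15 F [ 2.1  1.1 -3.3]
[ 0.21 -0.42 -0.01]
```

Emit:
arm_command --deltas "0 0 0 0.1 0 0 0;0 0 0 0.1 0 0 0;0 0 0 0.1 0 0 0;0 0 0 0 0 0 0;0 0 0 0 0 0 0"

```text
time: 36.35
eef_pos: [0.4119, -0.2409, 0.036]
tool_rot: [-2.102, -2.331, -0.006]
force: [-14.0, 10.1, 58.5]
opening: 0.158
finger_force: 68.9
```

Emit:
arm_command --deltas "0 0 0 0.15 0 0 0;0 0 0 0.15 0 0 0;0 0 0 0 0 0 0;0 0 0 0 0 0 0"

```text
time: 36.68
eef_pos: [0.4124, -0.2428, 0.0293]
tool_rot: [2.105, 2.332, 0.007]
force: [-17.4, 10.0, 81.2]
opening: 0.155
finger_force: 84.0
```

Emit:
arm_command --deltas "0 0 0 -0.3 0 0 0;0 0 0 -0.15 0 0 0;0 0 0 0 0 0 0;0.35 0 0 0 0 0 0;0.35 0 0 0 0 0 0;0.35 0 0 0 0 0 0;0.35 0 0 -0.3 0 0 0;0.35 0 0 -0.7 0 0 0;0.35 0 0 -1 0 0 0;0.35 0 0 -1 0 0 0"

```text
time: 37.52
eef_pos: [0.4117, -0.2416, 0.1272]
tool_rot: [-2.103, -2.333, 0.001]
force: [0.4, 1.5, -0.4]
opening: 0.35
finger_force: 0.0
```

Emit:
arm_command --deltas "0.35 0.8 0.1 0 0 0 0;0.35 1 0.1 0 0 0 0;0.35 1 0.1 0 0 0 0;0.35 1 0.1 0 0 0 0;0.35 1 0.1 0 0 0 0;0.35 0.8 0 0 0 0 0;0.35 0 0 0 0 0 0"

```text
time: 38.1
eef_pos: [0.4095, -0.0684, 0.1264]
tool_rot: [-2.093, -2.341, -0.003]
force: [-0.3, 0.5, -0.6]
opening: 0.354
finger_force: 0.0
```

```bash
python3 -c "
from h import *
np.set_printoptions(precision=2,suppress=True)
im0=cv2.cvtColor(cv2.imread('pics/side13.png'),cv2.COLOR_BGR2HSV);snap('side','side16.png')
for l in('retainer','tile_blue','tile_green','tile_yellow'): print(l,[(w('side',o['point']).round(4).tolist(),round(o['confidence'],2)) for o in arm.landmark_of('side',l)][:2])
im=cv2.cvtColor(cv2.imread('pics/side16.png'),cv2.COLOR_BGR2HSV)
R=[.4165,-.2962,-1.465]
print(px('side',M(R,[[-56,74,46],[-56,-74,46],[-56,60,28],[-56,-60,28]]))+[1,1])
for i in(im0,im):
    m=cv2.inRange(i,(5,180,120),(14,255,255));k,l,s,c=cv2.connectedComponentsWithStats(m[215:265,340:410])
    print([(s[j].tolist(),c[j].round(1).tolist()) for j in range(1,k) if s[j,4]>3])
q=M(R,[[-44,y,z] for y in(60,-60) for z in(28,10)]);print(px('side',q))
g=im[:,:,2].astype(int)
print(arm.read_state()['force'])
"
```

```text
retainer [([0.3031, 0.3724, -0.0067], 0.62), ([0.4108, -0.2425, 0.0076], 0.48)]
tile_blue [([0.4622, -0.3077, 0.0119], 0.86), ([0.4621, -0.3045, 0.0078], 0.65)]
tile_green [([0.4207, -0.3101, 0.0047], 0.52)]
tile_yellow [([0.3706, -0.3114, 0.0093], 0.75)]
[[396.98 222.44]
 [357.57 244.37]
 [393.06 229.45]
 [361.34 247.31]]
[([54, 7, 5, 5, 17], [55.4, 8.9]), ([17, 30, 3, 10, 12], [18.1, 34.2])]
[([54, 7, 5, 5, 16], [55.4, 8.8]), ([17, 30, 3, 10, 14], [18.1, 33.9])]
[[395.08 230.49]
 [394.68 235.46]
 [363.32 248.54]
 [363.15 253.59]]
[-1.11 -0.86 -0.04]
```

```bash
python3 -c "
from h import *
np.set_printoptions(precision=2,suppress=True)
R=[.4165,-.2962,-1.465]
for cam in('top','side'):
  im=snap(cam,cam+'17.png');big=cv2.resize(im,None,fx=4,fy=4,interpolation=cv2.INTER_CUBIC);h=cv2.cvtColor(big,cv2.COLOR_RGB2HSV)
  for n,y,lo,hi in(('b',43,(100,110,40),(125,255,255)),('g',0,(60,70,30),(90,255,200)),('y',-43,(20,170,80),(33,255,255))):
    q=px(cam,M(R,[[-30,y,35],[-26,y,60],[-5,y,17]]))
    k,l,s,ct=cv2.connectedComponentsWithStats(cv2.inRange(h,lo,hi));ct=(ct-1.5)/4
    for j in range(1,k):
      if s[j,4]>60 and np.hypot(*(ct[j]-q[0]))<16: print(cam,n,s[j,4],ct[j],'off wallface',ct[j]-q[0],'patch',ct[j]-q[2])
  J=px(cam,M(R,[[0,0,40],[10,0,40],[0,10,40]]));print('per 10mm x',J[1]-J[0],'y',J[2]-J[0])
  for l in('tile_blue','tile_green','tile_yellow'): print(l,[(w(cam,o['point']).round(4).tolist(),round(o['confidence'],2)) for o in arm.landmark_of(cam,l)][:2])
"
```

```text
top b 1338 [402.18 176.76] off wallface [ 3.7  -0.62] patch [-2.69 -1.23]
top g 1276 [403.54 189.92] off wallface [ 3.17 -0.49] patch [-3.24 -0.92]
top y 1251 [405.   203.44] off wallface [ 2.72 -0.18] patch [-3.7  -0.41]
per 10mm x [ 3.1 -0.3] y [-0.46 -3.05]
tile_blue [([0.4657, -0.3034, 0.0106], 0.48)]
tile_green [([0.4193, -0.3011, 0.01], 0.7)]
tile_yellow [([0.3767, -0.3139, 0.0082], 0.58)]
side b 1653 [396.28 233.21] off wallface [ 1.82 -0.21] patch [-4.2  -9.66]
side b 584 [402.15 243.79] off wallface [ 7.69 10.37] patch [1.67 0.92]
side g 1687 [384.01 239.45] off wallface [ 0.79 -0.41] patch [ -5.3  -10.04]
side g 587 [390.03 250.07] off wallface [ 6.8  10.22] patch [0.72 0.59]
side y 1498 [371.85 247.01] off wallface [0.23 0.52] patch [-5.91 -9.29]
per 10mm x [2.64 1.85] y [ 2.66 -1.55]
tile_blue [([0.4604, -0.3076, 0.0097], 0.66)]
tile_green [([0.2884, -0.3837, -0.0001], 0.64), ([0.4207, -0.3093, 0.0081], 0.57)]
tile_yellow [([0.3734, -0.3116, 0.0105], 0.72)]
```

```bash
python3 -c "
from h import *
np.set_printoptions(precision=2,suppress=True)
R=[.4165,-.2962,-1.465]
a=cv2.imread('pics/side0.png',0);b=cv2.imread('pics/side17.png',0)
for n,y in(('b',43),('g',0),('y',-43)):
  for x,z in((35,22),(47,19),(70,22)):
    c=px('side',M(R,[[x,y,z]]))[0]+[1,1]
    P=lambda i,s:cv2.resize(cv2.getRectSubPix(i,(s,s),tuple(map(float,c))),None,fx=6,fy=6,interpolation=cv2.INTER_CUBIC)
    t=P(a,9);r=cv2.matchTemplate(P(b,17),t,cv2.TM_CCOEFF_NORMED);_,v,_,l=cv2.minMaxLoc(r);print(n,x,'shift px',(np.array(l)-24)/6,round(v,2))
"
```

```text
b 35 shift px [ 0.33 -1.17] 0.71
b 47 shift px [ 0.17 -1.67] 0.79
b 70 shift px [0.17 0.  ] 0.99
g 35 shift px [ 0.   -1.17] 0.69
g 47 shift px [ 0.67 -1.  ] 0.66
g 70 shift px [0.17 0.  ] 0.99
y 35 shift px [-0.33 -1.33] 0.78
y 47 shift px [4.  1.5] 0.71
y 70 shift px [ 0.   -0.17] 0.99
```

```bash
python3 -c "
from rig import arm
print(arm.finish_job())"
```

```text
the job is handed in; nothing more can be done
None
```

I slid all three tiles (blue, green and yellow) into their lanes until they stopped hard, pressed the retainer bar down over the mouth, and handed the job in; no verdict came back. The bar measures at its seat and both orange catches look upright. That the clips snapped behind the beads is inferred from each tile stopping dead at 23 to 30 N of push, because the camera measurement of the clips was inconclusive. While pressing the bar, the wrist force reached about 81 N (limit 120 N).

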